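# Get the slide hybridiser ready for unloading

### The job

We are about to unload the slide hybridiser. First slide the empty white slide rack all the way down into the open blue jar and let go of it; then take the hybridiser's lid by its bar handle, break it free of its sticky gasket and hold it slightly open, with a gap of about 30 mm at the front edge, never wide open because the slides are light-sensitive. Finish while still holding the lid like that by the handle, with the jar and rack standing upright, and leave the closed green jar, the dropper bottle and the slide box where they are.

Things in the scene. Friction and masses are not known exactly. Their poses are not given: they have to be found in the camera images.
- hybridiser: Benchtop slide hybridiser, a white box with blue side stripes, fixed to the bench: 320 mm deep (its x) by 260 mm wide (its y). Origin at the centre of its underside, z up. The low control panel with a small screen is at its front (its -x side, facing the robot), the lid's hinge at its rear; the rim the lid rests on is 88 mm above the bench.
- lid (a joint): Angle (rad) of the dark grey lid: 0 closed, grows as its front edge rises (0.135 = 30 mm gap). 224 mm from hinge to front edge, 260 mm wide, top 31 mm above the rim. Its gasket sticks: the pull at the handle must reach 10 to 20 N, most at first movement; this fades over the first 9 mm of lift for good, leaving 2 to 3 N of lid weight. Falls shut unless held.
- handle (a point): Centre of the lid handle's round steel bar; moves with the lid. The bar is 12 mm thick, 100 mm long along the machine's y, on a post at each end, 38 mm above the lid's top face (32 mm clear beneath) and, lid closed, 157 mm above the bench; 198 mm in front of the hinge axis and 68 mm above it, 26 mm behind the lid's front edge. Axes as the lid's. (lid_c0: bar, lid_c1, lid_c2: posts.)
- hinge (a point): Point on the lid's hinge axis, mid-width, 89 mm above the bench at the machine's rear. Axes as the lid's; its y runs along the hinge.
- jar: Open blue plastic slide jar, loose, 0.3 kg, 51 x 81 mm outside (its x, y) and 94 mm high with a flared rim about 55 x 88 mm. The well is 45 x 75 mm, its floor 4 mm above the underside. Origin at the centre of its underside, z up.
- jar_mouth (a point): Centre of the blue jar's mouth, 94 mm above its underside. Axes as the jar's.
- rack: Empty white slide rack on the bench, loose, 0.09 kg: frame 42 x 72 mm (its x, y), 86 mm high, lowest 6 mm narrowed to 36 x 66; 1.5 mm play each side in the jar, long side along the jar's long side, either way round. A grip tab in its middle stands up to 138 mm. Fully home its underside is 4 mm above the jar's underside. Origin at the centre of its underside, z up.
- rack_tab (a point): Point on the rack's grip tab, 123 mm above the rack's underside (the tab runs from 86 to 138 mm). The tab is 10 mm thick along the rack's y and 26 mm wide along its x. Axes as the rack's.
- closed_jar: Green slide jar with its lid on, 58 x 88 mm and 102 mm high. Leave alone. Origin at the centre of its underside.
- dropper: Small amber bottle with a black cap, 42 mm across and 85 mm high. Leave alone. Origin at the centre of its underside.
- slide_box: Dark red flat slide box, 87 x 112 mm and 35 mm high. Leave alone. Origin at the centre of its underside.
Not all that is in view belongs to the job. Of the things that look like the rack, the smallest one is meant.

How it is judged:
On the way, in this order (a step that is already met when the one before it is completed fails the run):
1. the rack is fully down in the upright blue jar and let go, the lid still closed (z of rack in the frame of jar below 0.009 m and horizontal distance between rack and jar below 0.006 m and angle between each of rack, jar's own z axis and vertical below 0.1 rad and contact force between the fingers and rack below 0.05 N and value of joint lid below 0.02 rad), for 0.2 s.
2. the lid is broken free of its gasket, pulled by the handle (value of joint lid above 0.05 rad and (contact force between the fingers and lid_c0 above 0.5 N or contact force between the fingers and lid_c1 above 0.5 N or contact force between the fingers and lid_c2 above 0.5 N)), for 0.1 s.
At the end, for the whole second after the job is handed in: Fingers hold the lid by its handle, at rest, front edge 15 to 53 mm off the rim (0.067 to 0.24 rad), no object propping it; the rack is home in the upright blue jar on the bench (underside under 9 mm above the jar's, within 6 mm of its middle), clear of the robot (value of joint lid between 0.067 and 0.24 rad and velocity of joint lid between -0.06 and 0.06 rad/s and (contact force between the fingers and lid_c0 above 0.5 N or contact force between the fingers and lid_c1 above 0.5 N or contact force between the fingers and lid_c2 above 0.5 N) and contact force between hybridiser and rack below 0.2 N and contact force between hybridiser and jar below 0.2 N and contact force between hybridiser and closed_jar below 0.2 N and contact force between hybridiser and dropper below 0.2 N and contact force between hybridiser and slide_box below 0.2 N and z of rack in the frame of jar below 0.009 m and horizontal distance between rack and jar below 0.006 m and angle between each of rack, jar's own z axis and vertical below 0.1 rad and height (world z) of jar below 0.01 m and linear speed of jar below 0.02 m/s and contact force between the arm and jar below 0.05 N and contact force between the arm and rack below 0.05 N); the arm keeps its last pose, push and grip.
It fails at once if the lid was opened wide (front edge more than about 95 mm up) (value of joint lid above 0.44 rad).
It fails at once if the closed green jar was disturbed (distance of closed_jar from where it was at the start of the episode above 0.03 m or angle between closed_jar's own z axis and vertical above 0.4 rad).
It fails at once if the dropper bottle was disturbed (distance of dropper from where it was at the start of the episode above 0.03 m or angle between dropper's own z axis and vertical above 0.4 rad).
It fails at once if the slide box was disturbed (distance of slide_box from where it was at the start of the episode above 0.03 m).
It fails at once if the blue jar was tipped over (angle between jar's own z axis and vertical above 0.5 rad).
It also fails if it takes over 58 s, if anything falls off the work surface, if the arm or the gripper's body presses on something with over 40 N, if the wrist force passes 120 N, or if a joint passes its speed limit or range.

### The arm

A 6-joint arm with a two-finger parallel gripper is mounted at the origin on the work surface. World frame = base frame: x ahead of the robot, y to its left, z up, the work surface at z = 0. Lengths are in m, angles in rad, forces in N, time in s.
With the tool pointing down it reaches from about 0.4 to 0.925 m from the base axis. Payload 12.5 kg.
Tool frame: the origin (TCP) lies at the very end of the fingers, on their centre line; the grasp point (between the pads) lies manip.tcp_to_grasp behind it (manip.tcp_to_grasp is the distance from the TCP to the grasp point, in m); z points along the fingers, y is the line along which they close (so a half turn about z gives the same grasp; the last joint's range is limited). The gripper opens to 95 mm and grips with 3 to 60 N. Pads are 20 mm wide; open, the fingers measure 119 mm over their backs; the gripper's body (75 mm by 180 mm) begins 59 mm behind the grasp point.
Start: joints at [1.003, 0.491, 1.559, -0, 1.092, -0.106], TCP at [0.278, 0.56, 0.215] pointing down, gripper open.
Joint ranges: [-3.1, 3.1], [-0.84, 2.19], [0.05, 2.79], [-1.13, 4.28], [0.06, 2.93], [-2.69, 2.69]. Speed limits (rad/s): [2.22, 2.22, 2.79, 3.14, 3.14, 3.14].

### API

Orientations are given as a unit quaternion [x, y, z, w].
In Python, from station import manip gives the robot as it stands.
- The arm moves only by the shell command python3 -m crank 'ROWS' [OPENING] [FORCE]. ROWS is JSON, a list of rows, each an object with "translation": the shift along the tool's x, y, z normalised to -1 to 1, where 1 is 0.02 m, a list of three; "twist": the turn, a rotation vector about the tool's x, y, z normalised to -1 to 1, where 1 is 5 degrees, a list of three. In form: [{"translation": [tx, ty, tz], "twist": [wx, wy, wz]}, ...]. A call has 1 to 10 rows; each row shifts and turns the commanded pose from where the row before left it, along the tool's axes as they then stand; what a row does not reach is not made up. A row lasts 1/12 s, in which the tool goes at most 41.7 mm and 7.16 degrees, less where a joint would pass 70% of its speed; a pose out of reach is approached as far as the arm can. A call with a number of a shift or a turn outside -1 to 1 is refused whole. A call with a gripper value outside its range is refused whole. OPENING is the closure, from 0 (fully open) to 1 (shut), set as the call begins (- or left out, the last holds). The fingers move at their own pace and stop on an object; FORCE is the grip in N (left out, the last holds). Time passes only in rows, so rows that do not move let the fingers close. It gives the time, the measured TCP pose, the force, the opening and the grip force at its end, in the units of the state.
- manip.state(): the state, without advancing time (a new reading comes with each control period).
- manip.capture(name): name is "side" or "top"; returns a dict with "color" (420x560x3 uint8, red, green, blue), "K" (3x3 intrinsics, pixels), "extrinsics" (4x4, takes a point from camera to world coordinates). Camera axes: x right, y down, z forward; pixel columns grow to the right and rows downward; lengths in m; the calibration is good to about 2 mm. A picture is of the moment at which its call begins. There is no depth.
- manip.finish_job(): hands the job in; it is judged then, once.
The state is a dict: "time_s": time; "qpos": joint angles; "dq": joint speeds; "effort": joint torques, N m; "position": TCP position; "tool_rot": TCP orientation; "force": force on the tool from outside, world axes, zero at the start; "wrist_torque": the same for the moment, N m; "grip_width": opening from 0.0 (shut) to 1.0 (fully open); "grip_force": force on a finger pad.
Only numpy, scipy, OpenCV 4.12 (cv2) and the standard library are available. Lean on these libraries where they do the work, as an engineer would, in place of code of your own. Each camera call takes 0.05 s, during which the arm holds its last target. There are 200 camera calls.

## Working session

There is one attempt and no reset: what is moved stays moved. The work goes in short steps, Python scripts to look and compute and a shell command to move; the robot and the scene stay as the last step left them, time stands still between calls to the robot, and variables do not carry over. Pictures are saved under pics/ and viewed, at most 10 in all, crops included, and the job is handed in when it is done.

```bash
mkdir -p pics; python3 - <<'E'
from station import manip
import cv2,pickle
d={}
for n in("top","side"):
    c=manip.capture(n);d[n]=c
    cv2.imwrite(f"pics/{n}0.png",cv2.resize(c["color"][:,:,::-1],(800,600),interpolation=cv2.INTER_CUBIC))
    print(n,c["K"].tolist(),c["extrinsics"].round(4).tolist())
pickle.dump(d,open("d0.pkl","wb"))
print(manip.state(),manip.tcp_to_grasp)
E
```

```text
top [[543.2440737792084, 0.0, 277.89952050984266], [0.0, 543.2440737792084, 197.00657333618977], [0.0, 0.0, 1.0]] [[0.0024, -0.9958, 0.0912, 0.4589], [-0.9999, -0.0009, 0.0167, 0.0778], [-0.0166, -0.0912, -0.9957, 1.2542], [0.0, 0.0, 0.0, 1.0]]
side [[462.1211622666732, 0.0, 284.0468053365131], [0.0, 462.1211622666732, 205.8133130486041], [0.0, 0.0, 1.0]] [[0.8633, -0.3351, 0.3775, 0.2142], [-0.5043, -0.5396, 0.6742, -0.5724], [-0.0223, -0.7724, -0.6348, 0.7123], [0.0, 0.0, 0.0, 1.0]]
{'time_s': 0.1, 'qpos': array([ 1.00338824e+00,  4.91468891e-01,  1.55937925e+00, -2.57597595e-05,
        1.09169581e+00, -1.05563367e-01]), 'dq': array([ 0.00122085, -0.001519  , -0.00304462, -0.0001759 ,  0.00117416,
        0.00106668]), 'effort': array([ 3.88374916e-03, -6.13615823e+01, -2.58603680e+01,  6.94257603e-02,
        4.69880900e-02, -4.36988250e-05]), 'position': array([0.27835133, 0.55935926, 0.21414225]), 'tool_rot': array([ 2.28869689e-01,  9.73456953e-01, -4.52747422e-04, -1.46259716e-04]), 'force': array([-0.97686235,  0.4909336 ,  1.09540921]), 'wrist_torque': array([0.02305394, 0.0257256 , 0.0009993 ]), 'grip_force': 0.0, 'grip_width': 1.0050648728951155} 0.0188
```

View pics/top0.png

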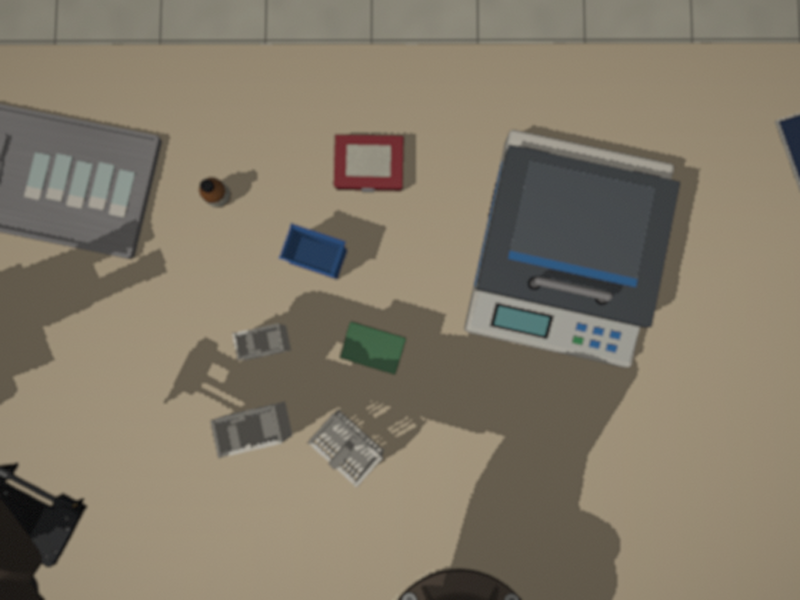

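View pics/side0.png

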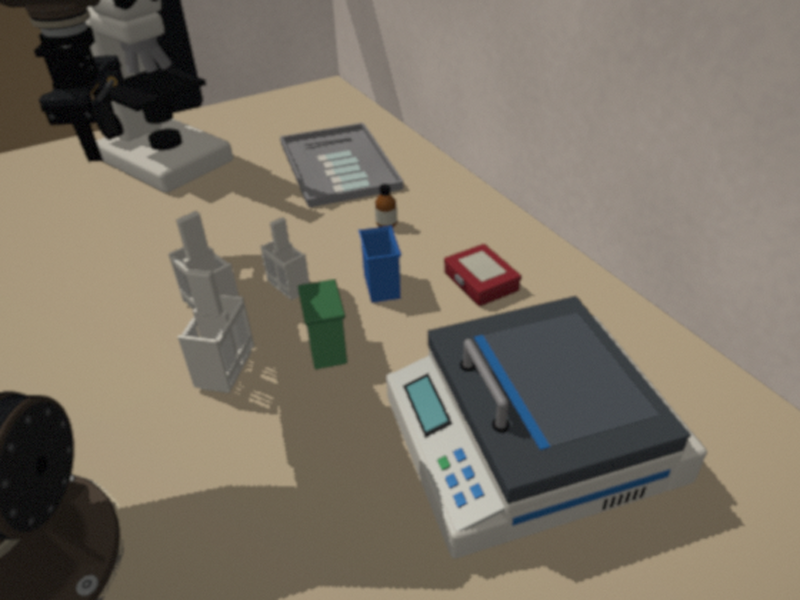

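```bash
cat > h.py <<'E'
import cv2,numpy as np
def crop(c,x,y,w,h,s,f): cv2.imwrite(f,cv2.resize(np.ascontiguousarray(c["color"][y:y+h,x:x+w,::-1]),None,fx=s,fy=s,interpolation=cv2.INTER_CUBIC))
def ray(c,u,v):
    E=c["extrinsics"];d=E[:3,:3]@np.linalg.solve(c["K"],[u,v,1.]);return E[:3,3],d/np.linalg.norm(d)
def atz(c,u,v,z):
    o,d=ray(c,u,v);return o+d*(z-o[2])/d[2]
def proj(c,p):
    E=c["extrinsics"];q=c["K"]@(E[:3,:3].T@(np.asarray(p)-E[:3,3]));return q[:2]/q[2]
def tri(c1,p1,c2,p2):
    A=np.zeros((3,3));b=np.zeros(3)
    for c,p in((c1,p1),(c2,p2)):
        o,d=ray(c,*p);M=np.eye(3)-np.outer(d,d);A+=M;b+=M@o
    return np.linalg.solve(A,b)
E
python3 - <<'E'
import pickle;from h import *
d=pickle.load(open("d0.pkl","rb"))
crop(d["top"],155,150,100,105,5.7,"pics/t1.png")
crop(d["side"],175,145,120,95,6,"pics/s1.png")
E
```

```text
(no output)
```

View pics/t1.png

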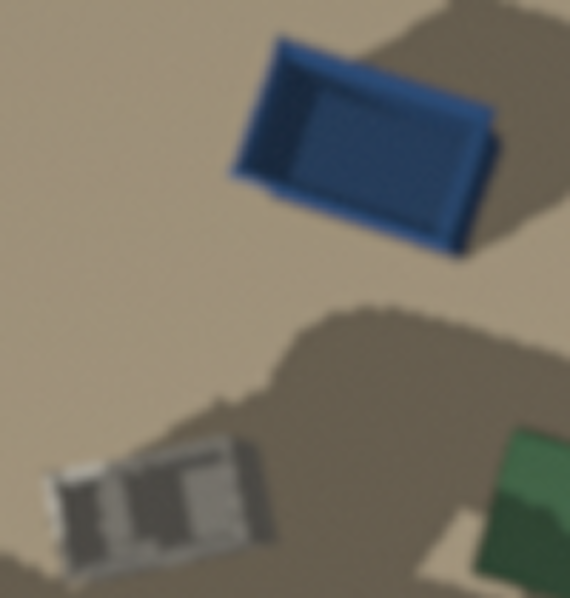

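View pics/s1.png

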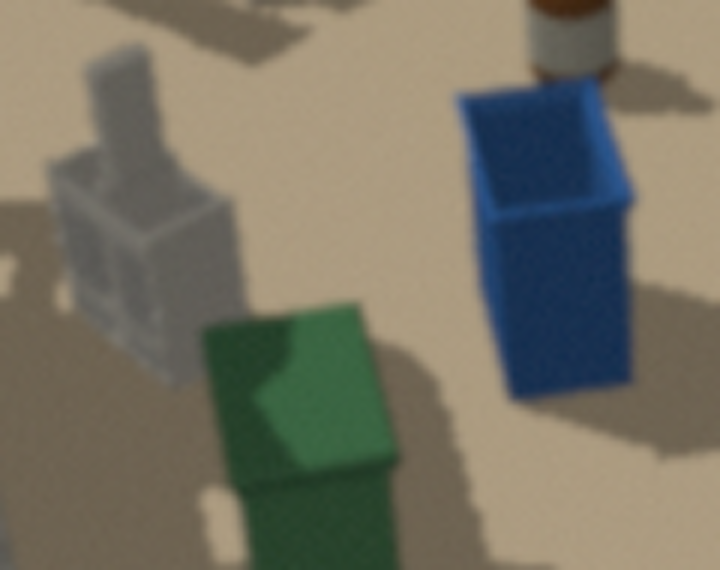

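```bash
python3 - <<'E'
import pickle;from h import *
from scipy.optimize import least_squares
d=pickle.load(open("d0.pkl","rb"));T,S=d["top"],d["side"]
t=lambda X,Y:(155+(X+.5)/5.7-.5,150+(Y+.5)/5.7-.5)
s=lambda X,Y:(175+(X+.5)/6-.5,145+(Y+.5)/6-.5)
b=lambda X,Y:((X+.5)*.7-.5,(Y+.5)*.7-.5)
def fit(name,obs,p0):
    def res(p):
        c,n=np.cos(p[2]),np.sin(p[2]);r=[]
        for cam,px,q in obs:
            w=[p[0]+c*q[0]-n*q[1],p[1]+n*q[0]+c*q[1],q[2]];r+=list(proj(cam,w)-px)
        return r
    f=least_squares(res,p0,loss="soft_l1");print(name,f.x.round(4),np.round(np.reshape(res(f.x),(-1,2)),1).tolist())
for P in [t(365,148),t(155,506)]: print(atz(T,*P,.09))
# jar yaw: long axis (y) ; rim corners
a,c,z=.0275,.044,.094
fit("jar",[(T,t(281,38),(a,c,z)),(T,t(497,108),(a,-c,z)),(T,t(462,258),(-a,-c,z)),(T,t(234,177),(-a,c,z)),
 (S,s(458,97),(-a,c,z)),(S,s(597,80),(a,c,z)),(S,s(633,197),(a,-c,z)),(S,s(490,215),(-a,-c,z))],(*atz(T,*t(365,148),.09)[:2],-.3))
a,c,z=.021,.036,.086
fit("rack",[(T,t(47,474),(a,c,z)),(T,t(236,435),(a,-c,z)),(T,t(255,542),(-a,-c,z)),(T,t(65,578),(-a,c,z)),
 (S,s(50,163),(-a,c,z)),(S,s(232,197),(a,-c,z)),(S,s(145,243),(-a,-c,z))],(*atz(T,*t(155,506),.086)[:2],.2))
# handle bar ends from overview, z=.157
for nm,l in(("top",[(533,284),(603,297)]),("side",[(467,346),(503,405)])):
    P=[atz(d[nm],*b(*q),.157) for q in l];print(nm,np.round(P,3).tolist(),np.mean(P,0).round(4))
for q in [(473,291),(652,326),(505,147),(679,181)]: print("lid",atz(T,*b(*q),.119).round(3))
for q in [(369,325),(342,360),(406,345),(398,374)]: print("green",atz(T,*b(*q),.102).round(3))
E
```

```text
[0.61200239 0.22570762 0.09      ]
[0.47629584 0.30315832 0.09      ]
jar [ 0.6129  0.2245 -0.3239] [[0.1, 0.3], [0.6, 0.8], [-1.6, -1.4], [-0.1, -0.2], [-0.1, -0.4], [-0.8, -0.6], [0.4, 0.8], [0.4, 1.1]]
rack [0.4755 0.3048 0.1883] [[0.5, -0.5], [0.1, 0.1], [0.1, 0.6], [0.5, 0.5], [-0.8, -1.7], [0.7, -1.4], [-0.0, -1.7]]
top [[0.556, -0.096, 0.157], [0.538, -0.194, 0.157]] [ 0.547  -0.1452  0.157 ]
side [[0.557, -0.106, 0.157], [0.538, -0.204, 0.157]] [ 0.5478 -0.155   0.157 ]
lid [ 0.549 -0.014  0.119]
lid [ 0.498 -0.274  0.119]
lid [ 0.764 -0.063  0.119]
lid [ 0.713 -0.319  0.119]
green [0.5   0.139 0.102]
green [0.448 0.178 0.102]
green [0.47  0.084 0.102]
green [0.428 0.096 0.102]
```

```bash
cat > p.py <<'E'
import sys,numpy as np
from station import manip
from scipy.spatial.transform import Rotation as R
def plan(x,y,z,yaw):
    s=manip.state();p=s["position"];Rm=R.from_quat(s["tool_rot"])
    # goal: z down, tool y at yaw deg
    a=np.radians(yaw);Y=np.array([np.cos(a),np.sin(a),0]);Z=np.array([0,0,-1.])
    G=R.from_matrix(np.c_[np.cross(Y,Z),Y,Z])
    tw=np.degrees((Rm.inv()*G).as_rotvec())/5
    d=np.array([x,y,z])-p
    print("t",round(s["time_s"],2),"p",p.round(4),"F",s["force"].round(1),"w",round(s["grip_width"],3),"gf",round(s["grip_force"],1),"q6",s["qpos"][5].round(2))
    print("twist total",tw.round(2)," trans in goal axes",(G.inv().apply(d)/.02).round(2)," now axes",(Rm.inv().apply(d)/.02).round(2))
if __name__=="__main__": plan(*map(float,sys.argv[1:]))
E
python3 p.py .4755 .3048 .27 100.8
```

```text
t 0.1 p [0.2784 0.5594 0.2141] F [-1.   0.5  1.1] w 1.005 gf 0.0 q6 -0.11
twist total [-0.01 -0.   -7.45]  trans in goal axes [ -7.3  -14.35  -2.79]  now axes [-14.5   -7.    -2.79]
```

```bash
python3 -m crank '[{"translation":[0,0,-0.7],"twist":[0,0,-0.93]},{"translation":[0,0,-0.7],"twist":[0,0,-0.93]},{"translation":[0,0,-0.7],"twist":[0,0,-0.93]},{"translation":[0,0,-0.7],"twist":[0,0,-0.93]},{"translation":[0,0,0],"twist":[0,0,-0.93]},{"translation":[0,0,0],"twist":[0,0,-0.93]},{"translation":[0,0,0],"twist":[0,0,-0.93]},{"translation":[0,0,0],"twist":[0,0,-0.93]}]' 0.4 20
python3 -m crank '[{"translation":[-0.46,-0.9,0],"twist":[0,0,0]},{"translation":[-0.46,-0.9,0],"twist":[0,0,0]},{"translation":[-0.46,-0.9,0],"twist":[0,0,0]},{"translation":[-0.46,-0.9,0],"twist":[0,0,0]},{"translation":[-0.46,-0.9,0],"twist":[0,0,0]},{"translation":[-0.46,-0.9,0],"twist":[0,0,0]},{"translation":[-0.46,-0.9,0],"twist":[0,0,0]},{"translation":[-0.46,-0.9,0],"twist":[0,0,0]},{"translation":[-0.46,-0.9,0],"twist":[0,0,0]},{"translation":[-0.46,-0.9,0],"twist":[0,0,0]}]'
python3 -m crank '[{"translation":[-0.46,-0.9,0],"twist":[0,0,0]},{"translation":[-0.46,-0.9,0],"twist":[0,0,0]},{"translation":[-0.46,-0.9,0],"twist":[0,0,0]},{"translation":[-0.46,-0.9,0],"twist":[0,0,0]},{"translation":[-0.46,-0.9,0],"twist":[0,0,0]},{"translation":[-0.46,-0.9,0],"twist":[0,0,0]},{"translation":[0,0,0],"twist":[0,0,0]},{"translation":[0,0,0],"twist":[0,0,0]},{"translation":[0,0,0],"twist":[0,0,0]}]'
python3 p.py .4755 .3048 .104 100.8
```

```text
time_s: 0.77
position: [0.2784, 0.5594, 0.2704]
tool_rot: [-0.096, 0.995, -0.0, -0.0]
force: [-0.3, 0.4, -0.0]
grip_width: 0.606
grip_force: 0.0
time_s: 1.6
position: [0.4028, 0.3989, 0.2704]
tool_rot: [-0.094, 0.996, -0.0, -0.0]
force: [0.4, 0.2, -0.6]
grip_width: 0.6
grip_force: 0.0
time_s: 2.35
position: [0.4764, 0.3043, 0.2705]
tool_rot: [-0.093, 0.996, 0.0, -0.0]
force: [-0.1, 0.1, -0.6]
grip_width: 0.603
grip_force: 0.0
t 2.35 p [0.4764 0.3043 0.2705] F [-0.1  0.1 -0.6] w 0.603 gf 0.0 q6 -1.31
twist total [ 0.   -0.   -0.01]  trans in goal axes [0.04 0.03 8.32]  now axes [0.04 0.03 8.32]
```

```bash
python3 -m crank '[{"translation":[0,0,0.9],"twist":[0,0,0]},{"translation":[0,0,0.9],"twist":[0,0,0]},{"translation":[0,0,0.9],"twist":[0,0,0]},{"translation":[0,0,0.9],"twist":[0,0,0]},{"translation":[0,0,0.9],"twist":[0,0,0]},{"translation":[0,0,0.9],"twist":[0,0,0]},{"translation":[0,0,0.9],"twist":[0,0,0]},{"translation":[0,0,0.9],"twist":[0,0,0]},{"translation":[0,0,0.9],"twist":[0,0,0]},{"translation":[0,0,0.2],"twist":[0,0,0]}]'
python3 -m crank '[{"translation":[0,0,0],"twist":[0,0,0]},{"translation":[0,0,0],"twist":[0,0,0]},{"translation":[0,0,0],"twist":[0,0,0]},{"translation":[0,0,0],"twist":[0,0,0]},{"translation":[0,0,0],"twist":[0,0,0]},{"translation":[0,0,0],"twist":[0,0,0]},{"translation":[0,0,0],"twist":[0,0,0]},{"translation":[0,0,0],"twist":[0,0,0]}]' 1 15
python3 -m crank '[{"translation":[0,0,-0.5],"twist":[0,0,0]},{"translation":[0,0,-0.8],"twist":[0,0,0]},{"translation":[0,0,-0.9],"twist":[0,0,0]},{"translation":[0,0,-0.9],"twist":[0,0,0]},{"translation":[0,0,-0.9],"twist":[0,0,0]},{"translation":[0,0,-0.9],"twist":[0,0,0]},{"translation":[0,0,-0.9],"twist":[0,0,0]},{"translation":[0,0,-0.7],"twist":[0,0,0]}]'
python3 p.py .6129 .2245 .235 71.4
```

```text
time_s: 3.18
position: [0.4751, 0.3044, 0.1023]
tool_rot: [-0.094, 0.996, -0.001, -0.002]
force: [-0.2, -0.4, -0.1]
grip_width: 0.599
grip_force: 0.0
time_s: 3.85
position: [0.4768, 0.304, 0.1049]
tool_rot: [-0.094, 0.996, 0.0, 0.0]
force: [-0.8, -2.2, -0.9]
grip_width: 0.105
grip_force: 15.5
time_s: 4.52
position: [0.4768, 0.304, 0.2368]
tool_rot: [-0.094, 0.996, 0.0, 0.001]
force: [1.0, 0.1, -1.4]
grip_width: 0.1
grip_force: 15.0
t 4.52 p [0.4768 0.304  0.2368] F [ 1.   0.1 -1.4] w 0.1 gf 15.0 q6 -1.31
twist total [0.01 0.01 5.87]  trans in goal axes [-7.72 -1.6   0.09]  now axes [-5.95 -5.17  0.1 ]
```

```bash
python3 -m crank '[{"translation":[0,0,0],"twist":[0,0,0.98]},{"translation":[0,0,0],"twist":[0,0,0.98]},{"translation":[0,0,0],"twist":[0,0,0.98]},{"translation":[0,0,0],"twist":[0,0,0.98]},{"translation":[0,0,0],"twist":[0,0,0.98]},{"translation":[0,0,0],"twist":[0,0,0.97]}]'
python3 -m crank '[{"translation":[-0.77,-0.16,0],"twist":[0,0,0]},{"translation":[-0.77,-0.16,0],"twist":[0,0,0]},{"translation":[-0.77,-0.16,0],"twist":[0,0,0]},{"translation":[-0.77,-0.16,0],"twist":[0,0,0]},{"translation":[-0.77,-0.16,0],"twist":[0,0,0]},{"translation":[-0.77,-0.16,0],"twist":[0,0,0]},{"translation":[-0.77,-0.16,0],"twist":[0,0,0]},{"translation":[-0.77,-0.16,0],"twist":[0,0,0]},{"translation":[-0.77,-0.16,0],"twist":[0,0,0]},{"translation":[-0.77,-0.16,0],"twist":[0,0,0]}]'
python3 -m crank '[{"translation":[0,0,0.5],"twist":[0,0,0]},{"translation":[0,0,0.5],"twist":[0,0,0]},{"translation":[0,0,0],"twist":[0,0,0]},{"translation":[0,0,0],"twist":[0,0,0]},{"translation":[0,0,0],"twist":[0,0,0]}]'
python3 p.py .6129 .2245 .2 71.4
python3 - <<'E'
from station import manip
from h import *
import pickle
d={n:manip.capture(n) for n in("top","side")};pickle.dump(d,open("d1.pkl","wb"))
crop(d["top"],180,130,80,75,5,"pics/a.png");crop(d["side"],235,95,80,120,5,"pics/b.png")
a,b=cv2.imread("pics/a.png"),cv2.imread("pics/b.png")
m=np.zeros((600,800,3),np.uint8);m[:375,:400]=a;m[:600,400:]=b;cv2.imwrite("pics/m1.png",m)
E
```

```text
time_s: 5.02
position: [0.4766, 0.3039, 0.2354]
tool_rot: [0.164, 0.986, 0.0, 0.0]
force: [0.8, -0.4, -0.9]
grip_width: 0.104
grip_force: 15.0
time_s: 5.85
position: [0.6139, 0.2236, 0.2345]
tool_rot: [0.162, 0.987, 0.0, -0.0]
force: [-0.0, 0.3, -0.8]
grip_width: 0.1
grip_force: 15.0
time_s: 6.27
position: [0.6121, 0.225, 0.2147]
tool_rot: [0.161, 0.987, 0.0, -0.0]
force: [0.6, -0.6, -0.8]
grip_width: 0.102
grip_force: 15.0
t 6.27 p [0.6121 0.225  0.2147] F [ 0.6 -0.6 -0.8] w 0.102 gf 15.0 q6 -1.0
twist total [ 0.   -0.    0.01]  trans in goal axes [-0.05 -0.01  0.73]  now axes [-0.05 -0.01  0.73]
```

View pics/m1.png

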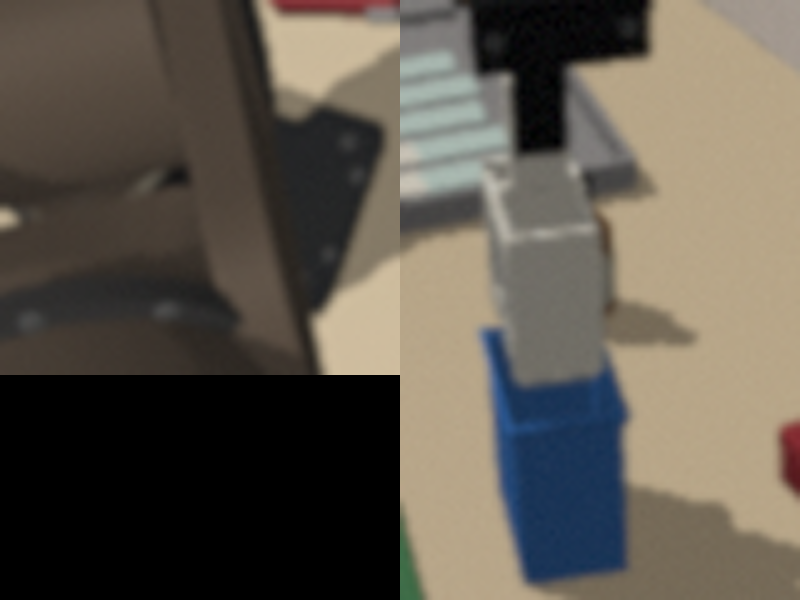

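```bash
python3 - <<'E'
import pickle;from h import *
from scipy.optimize import least_squares
d=pickle.load(open("d1.pkl","rb"));S=d["side"]
s=lambda X,Y:(235+(X-400+.5)/5-.5,95+(Y+.5)/5-.5)
def fit(name,obs,p0,fz):
    def res(p):
        c,n=np.cos(p[2]),np.sin(p[2]);r=[]
        for px,q in obs:
            r+=list(proj(S,[p[0]+c*q[0]-n*q[1],p[1]+n*q[0]+c*q[1],q[2]+(p[3] if fz else 0)])-px)
        return r
    f=least_squares(res,p0,loss="soft_l1");print(name,f.x.round(4),np.round(np.reshape(res(f.x),(-1,2)),1).tolist())
a,c,z=.0275,.044,.094
fit("jar",[(s(483,331),(-a,c,z)),(s(628,413),(a,-c,z)),(s(517,428),(-a,-c,z)),(s(529,582),(-.0255,-.0405,0)),(s(626,568),(.0255,-.0405,0))],(.613,.2245,-.32),0)
a,c=.021,.036
o=[(s(512,238),(-a,-c,.086)),(s(597,231),(a,-c,.086)),(s(485,168),(-a,c,.086)),(s(517,385),(-.018,-.033,0)),(s(602,379),(.018,-.033,0))]
fit("rack",o,(.613,.2245,-.32,.11),1)
o=[(p,(q[0],q[1],q[2]+.1102)) for p,q in o]
fit("rackfixz",o,(.613,.2245,-.32),0)
E
```

```text
jar [ 0.615   0.2273 -0.3144] [[-0.2, -1.2], [0.7, -0.0], [-0.9, 0.5], [-0.4, 0.3], [1.0, -0.1]]
rack [ 0.6476  0.2966 -0.3195  0.0549] [[-0.5, 0.7], [0.1, -0.2], [0.2, -0.4], [1.6, 0.4], [-1.0, -0.4]]
rackfixz [ 0.6094  0.2188 -0.3567] [[-1.6, -0.3], [0.9, -1.1], [-0.2, -2.9], [0.9, 2.4], [-0.3, 1.7]]
```

```bash
python3 - <<'E'
import pickle;from h import *
d=pickle.load(open("d1.pkl","rb"));S=d["side"]
from scipy.spatial.transform import Rotation as R
def sc(p): u=proj(S,p);return [((u[0]+.5-235)*5-.5+400).round(0),((u[1]+.5-95)*5-.5).round(0)]
Z=R.from_euler("z",-.3246)
for nm,(x,y) in(("at tcp",(.6121,.225)),):
    for q in[(-.021,-.036,.086),(.021,-.036,.086),(-.021,.036,.086),(-.021,-.036,.006),(.021,-.036,.006),(-.018,-.033,0),(.018,-.033,0)]:
        print(q,sc(Z.apply(q)+[x,y,.1102]))
for q in[(-.0275,.044,.094),(.0275,-.044,.094),(-.0275,-.044,.094),(-.0255,-.0405,0),(.0255,-.0405,0)]: print("jar",q,sc(Z.apply(q)+[.6129,.2245,0]))
E
```

```text
(-0.021, -0.036, 0.086) [np.float64(506.0), np.float64(229.0)]
(0.021, -0.036, 0.086) [np.float64(602.0), np.float64(216.0)]
(-0.021, 0.036, 0.086) [np.float64(481.0), np.float64(147.0)]
(-0.021, -0.036, 0.006) [np.float64(517.0), np.float64(382.0)]
(0.021, -0.036, 0.006) [np.float64(609.0), np.float64(370.0)]
(-0.018, -0.033, 0) [np.float64(523.0), np.float64(389.0)]
(0.018, -0.033, 0) [np.float64(601.0), np.float64(378.0)]
jar (-0.0275, 0.044, 0.094) [np.float64(481.0), np.float64(329.0)]
jar (0.0275, -0.044, 0.094) [np.float64(630.0), np.float64(418.0)]
jar (-0.0275, -0.044, 0.094) [np.float64(510.0), np.float64(435.0)]
jar (-0.0255, -0.0405, 0) [np.float64(525.0), np.float64(588.0)]
jar (0.0255, -0.0405, 0) [np.float64(629.0), np.float64(572.0)]
```

```bash
python3 -m crank '[{"translation":[-0.1,0,0],"twist":[0,0,0]},{"translation":[0,0,0.2],"twist":[0,0,0]},{"translation":[0,0,0.2],"twist":[0,0,0]},{"translation":[0,0,0.2],"twist":[0,0,0]},{"translation":[0,0,0.2],"twist":[0,0,0]},{"translation":[0,0,0.2],"twist":[0,0,0]},{"translation":[0,0,0],"twist":[0,0,0]}]'
python3 -m crank '[{"translation":[0,0,0.1],"twist":[0,0,0]},{"translation":[0,0,0.1],"twist":[0,0,0]},{"translation":[0,0,0.1],"twist":[0,0,0]},{"translation":[0,0,0],"twist":[0,0,0]}]'
```

```text
time_s: 6.95
position: [0.614, 0.2238, 0.1935]
tool_rot: [0.162, 0.987, -0.0, -0.001]
force: [-0.6, 0.3, -1.0]
grip_width: 0.105
grip_force: 15.0
time_s: 7.28
position: [0.6144, 0.224, 0.1884]
tool_rot: [0.162, 0.987, 0.0, 0.0]
force: [-0.2, 0.1, -0.9]
grip_width: 0.103
grip_force: 15.0
```

```bash
python3 -m crank '[{"translation":[0,0,0.2],"twist":[0,0,0]},{"translation":[0,0,0.2],"twist":[0,0,0]},{"translation":[0,0,0],"twist":[0,0,0]}]'
python3 -m crank '[{"translation":[0,0,0.2],"twist":[0,0,0]},{"translation":[0,0,0.2],"twist":[0,0,0]},{"translation":[0,0,0],"twist":[0,0,0]}]'
```

```text
time_s: 7.53
position: [0.6142, 0.224, 0.1798]
tool_rot: [0.162, 0.987, -0.0, -0.0]
force: [-0.4, 1.0, -1.2]
grip_width: 0.102
grip_force: 15.0
time_s: 7.78
position: [0.6142, 0.2239, 0.1717]
tool_rot: [0.162, 0.987, -0.0, -0.0]
force: [-0.6, 0.7, -2.2]
grip_width: 0.105
grip_force: 15.0
```

```bash
python3 - <<'E'
from station import manip
from h import *
c=manip.capture("side");crop(c,235,95,80,120,5,"pics/b2.png")
E
```

```text
(no output)
```

View pics/b2.png

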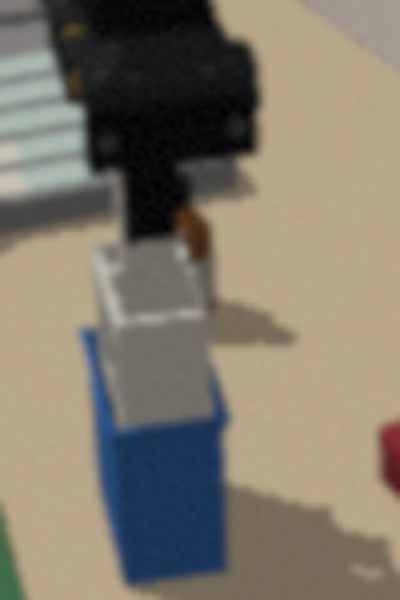

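```bash
python3 -m crank '[{"translation":[0,0,0.25],"twist":[0,0,0]},{"translation":[0,0,0.25],"twist":[0,0,0]},{"translation":[0,0,0],"twist":[0,0,0]}]'
python3 -m crank '[{"translation":[0,0,0.25],"twist":[0,0,0]},{"translation":[0,0,0.25],"twist":[0,0,0]},{"translation":[0,0,0],"twist":[0,0,0]}]'
```

```text
time_s: 8.08
position: [0.614, 0.2238, 0.1615]
tool_rot: [0.162, 0.987, -0.0, -0.001]
force: [-0.1, 1.4, -0.4]
grip_width: 0.101
grip_force: 15.0
time_s: 8.33
position: [0.614, 0.2238, 0.1514]
tool_rot: [0.162, 0.987, -0.0, -0.001]
force: [0.8, 1.3, -1.2]
grip_width: 0.106
grip_force: 15.0
```

```bash
python3 -m crank '[{"translation":[0,0,0.3],"twist":[0,0,0]},{"translation":[0,0,0.3],"twist":[0,0,0]},{"translation":[0,0,0.3],"twist":[0,0,0]},{"translation":[0,0,0.3],"twist":[0,0,0]},{"translation":[0,0,0],"twist":[0,0,0]}]'
python3 -m crank '[{"translation":[0,0,0.2],"twist":[0,0,0]},{"translation":[0,0,0.2],"twist":[0,0,0]},{"translation":[0,0,0.2],"twist":[0,0,0]},{"translation":[0,0,0.1],"twist":[0,0,0]},{"translation":[0,0,0],"twist":[0,0,0]},{"translation":[0,0,0],"twist":[0,0,0]}]'
```

```text
time_s: 8.75
position: [0.6139, 0.2239, 0.1271]
tool_rot: [0.162, 0.987, -0.0, -0.001]
force: [0.5, 0.5, -0.1]
grip_width: 0.103
grip_force: 15.0
time_s: 9.25
position: [0.6144, 0.224, 0.1146]
tool_rot: [0.162, 0.987, 0.0, -0.0]
force: [-0.4, 0.9, -1.1]
grip_width: 0.103
grip_force: 15.0
```

```bash
python3 -m crank '[{"translation":[0,0,0.1],"twist":[0,0,0]},{"translation":[0,0,0.1],"twist":[0,0,0]},{"translation":[0,0,0],"twist":[0,0,0]},{"translation":[0,0,0],"twist":[0,0,0]}]'
python3 -m crank '[{"translation":[0,0,0.07],"twist":[0,0,0]},{"translation":[0,0,0.07],"twist":[0,0,0]},{"translation":[0,0,0],"twist":[0,0,0]},{"translation":[0,0,0],"twist":[0,0,0]}]'
```

```text
time_s: 9.58
position: [0.6144, 0.2239, 0.1106]
tool_rot: [0.162, 0.987, 0.0, -0.0]
force: [-0.1, -0.2, -0.9]
grip_width: 0.104
grip_force: 15.0
time_s: 9.92
position: [0.6145, 0.224, 0.1079]
tool_rot: [0.162, 0.987, 0.0, 0.0]
force: [0.6, 0.3, 0.6]
grip_width: 0.104
grip_force: 15.0
```

```bash
python3 -m crank '[{"translation":[0,0,0.05],"twist":[0,0,0]},{"translation":[0,0,0],"twist":[0,0,0]}]'
python3 -m crank '[{"translation":[0,0,0],"twist":[0,0,0]},{"translation":[0,0,0],"twist":[0,0,0]},{"translation":[0,0,0],"twist":[0,0,0]},{"translation":[0,0,0],"twist":[0,0,0]},{"translation":[0,0,0],"twist":[0,0,0]},{"translation":[0,0,0],"twist":[0,0,0]}]' 0.4
python3 -m crank '[{"translation":[0,0,-0.5],"twist":[0,0,0]},{"translation":[0,0,-0.9],"twist":[0,0,0]},{"translation":[0,0,-0.9],"twist":[0,0,0]},{"translation":[0,0,-0.9],"twist":[0,0,0]},{"translation":[0,0,-0.9],"twist":[0,0,0]},{"translation":[0,0,-0.9],"twist":[0,0,0]},{"translation":[0,0,0],"twist":[0,0,0]}]'
python3 p.py .5475 -.150 .21 -11
python3 - <<'E'
from station import manip
from h import *
import pickle
c=manip.capture("side");pickle.dump(c,open("d2.pkl","wb"))
crop(c,240,140,55,80,7,"pics/a.png");crop(c,310,225,60,85,6.5,"pics/b.png")
a,b=cv2.imread("pics/a.png"),cv2.imread("pics/b.png");print(a.shape,b.shape)
m=np.zeros((560,800,3),np.uint8);m[:a.shape[0],:a.shape[1]]=a;m[:b.shape[0],400:400+b.shape[1]]=b;cv2.imwrite("pics/m2.png",m)
E
```

```text
time_s: 10.08
position: [0.6146, 0.224, 0.1078]
tool_rot: [0.162, 0.987, 0.0, 0.0]
force: [-2.3, -0.8, 7.9]
grip_width: 0.106
grip_force: 15.0
time_s: 10.58
position: [0.6144, 0.2239, 0.1067]
tool_rot: [0.162, 0.987, 0.0, -0.0]
force: [0.3, 0.0, -0.1]
grip_width: 0.475
grip_force: 0.0
time_s: 11.17
position: [0.6156, 0.2243, 0.2113]
tool_rot: [0.162, 0.987, 0.001, 0.003]
force: [1.5, 1.1, 0.7]
grip_width: 0.605
grip_force: 0.0
t 11.17 p [0.6156 0.2243 0.2113] F [1.5 1.1 0.7] w 0.605 gf 0.0 q6 -1.0
twist total [ 0.07  0.02 16.48]  trans in goal axes [-19.02   0.23   0.06]  now axes [-2.740e+00 -1.882e+01  1.000e-02]
(560, 385, 3) (552, 390, 3)
```

View pics/m2.png

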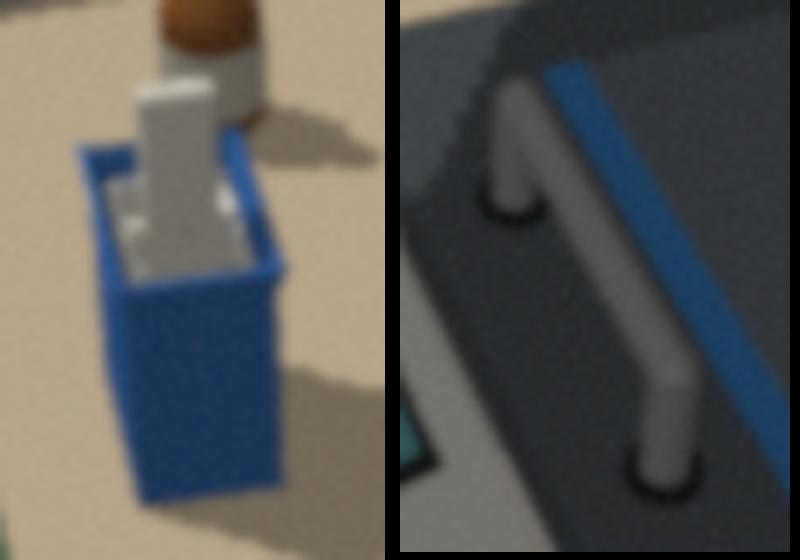

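```bash
python3 -m crank '[{"translation":[0,0,0],"twist":[0,0,1]},{"translation":[0,0,0],"twist":[0,0,1]},{"translation":[0,0,0],"twist":[0,0,1]},{"translation":[0,0,0],"twist":[0,0,1]},{"translation":[0,0,0],"twist":[0,0,1]},{"translation":[0,0,0],"twist":[0,0,1]},{"translation":[0,0,0],"twist":[0,0,1]},{"translation":[0,0,0],"twist":[0,0,1]},{"translation":[0,0,0],"twist":[0,0,1]},{"translation":[0,0,0],"twist":[0,0,1]}]'
python3 -m crank '[{"translation":[0,0,0],"twist":[0,0,1]},{"translation":[0,0,0],"twist":[0,0,1]},{"translation":[0,0,0],"twist":[0,0,1]},{"translation":[0,0,0],"twist":[0,0,1]},{"translation":[0,0,0],"twist":[0,0,1]},{"translation":[0,0,0],"twist":[0,0,1]},{"translation":[0,0,0],"twist":[0,0,0.48]},{"translation":[0,0,0],"twist":[0,0,0]}]'
python3 -m crank '[{"translation":[-0.9,0,0],"twist":[0,0,0]},{"translation":[-0.9,0,0],"twist":[0,0,0]},{"translation":[-0.9,0,0],"twist":[0,0,0]},{"translation":[-0.9,0,0],"twist":[0,0,0]},{"translation":[-0.9,0,0],"twist":[0,0,0]},{"translation":[-0.9,0,0],"twist":[0,0,0]},{"translation":[-0.9,0,0],"twist":[0,0,0]},{"translation":[-0.9,0,0],"twist":[0,0,0]},{"translation":[-0.9,0,0],"twist":[0,0,0]},{"translation":[-0.9,0,0],"twist":[0,0,0]}]'
python3 -m crank '[{"translation":[-0.9,0,0],"twist":[0,0,0]},{"translation":[-0.9,0,0],"twist":[0,0,0]},{"translation":[-0.9,0,0],"twist":[0,0,0]},{"translation":[-0.9,0,0],"twist":[0,0,0]},{"translation":[-0.9,0,0],"twist":[0,0,0]},{"translation":[-0.9,0,0],"twist":[0,0,0]},{"translation":[-0.9,0,0],"twist":[0,0,0]},{"translation":[-0.9,0,0],"twist":[0,0,0]},{"translation":[-0.9,0,0],"twist":[0,0,0]},{"translation":[0,0,0],"twist":[0,0,0]}]'
python3 p.py .548 -.149 .14 -11
python3 - <<'E'
import pickle;from h import *
c=pickle.load(open("d2.pkl","rb"))
P=[atz(c,310+(x-399.5)/6.5-.5,225+(y+.5)/6.5-.5,.157) for x,y in((515,90),(672,365))];print(P,np.mean(P,0))
E
```

```text
time_s: 12.05
position: [0.614, 0.2238, 0.2058]
tool_rot: [0.565, 0.825, -0.001, -0.001]
force: [-0.7, 0.3, 0.5]
grip_width: 0.597
grip_force: 0.0
time_s: 12.72
position: [0.614, 0.2239, 0.2059]
tool_rot: [0.772, 0.635, -0.001, -0.0]
force: [0.2, 0.6, 0.3]
grip_width: 0.6
grip_force: 0.0
time_s: 13.55
position: [0.5795, 0.0464, 0.2063]
tool_rot: [0.771, 0.637, -0.0, -0.0]
force: [1.3, -0.7, -0.4]
grip_width: 0.599
grip_force: 0.0
time_s: 14.38
position: [0.5484, -0.114, 0.2063]
tool_rot: [0.772, 0.636, -0.0, -0.0]
force: [0.2, 1.1, -0.2]
grip_width: 0.601
grip_force: 0.0
t 14.38 p [ 0.5484 -0.114   0.2063] F [ 0.2  1.1 -0.2] w 0.601 gf 0.0 q6 -0.13
twist total [-0.01  0.   -0.  ]  trans in goal axes [-1.72  0.31  3.31]  now axes [-1.72  0.31  3.31]
[array([ 0.56322249, -0.09930869,  0.157     ]), array([ 0.54085693, -0.19897959,  0.157     ])] [ 0.55203971 -0.14914414  0.157     ]
```

```bash
python3 -m crank '[{"translation":[-0.86,0.17,0],"twist":[0,0,0]},{"translation":[-0.86,0.17,0],"twist":[0,0,0]},{"translation":[0,0,0.65],"twist":[0,0,0]},{"translation":[0,0,0.65],"twist":[0,0,0]},{"translation":[0,0,0.65],"twist":[0,0,0]},{"translation":[0,0,0.65],"twist":[0,0,0]},{"translation":[0,0,0.65],"twist":[0,0,0]},{"translation":[0,0,0],"twist":[0,0,0]}]'
python3 -m crank '[{"translation":[0,0,0],"twist":[0,0,0]},{"translation":[0,0,0],"twist":[0,0,0]},{"translation":[0,0,0],"twist":[0,0,0]},{"translation":[0,0,0],"twist":[0,0,0]},{"translation":[0,0,0],"twist":[0,0,0]},{"translation":[0,0,0],"twist":[0,0,0]},{"translation":[0,0,0],"twist":[0,0,0]},{"translation":[0,0,0],"twist":[0,0,0]}]' 1 15
python3 p.py .548 -.149 .14 -11
```

```text
time_s: 15.05
position: [0.5482, -0.1459, 0.1394]
tool_rot: [0.771, 0.637, -0.001, -0.002]
force: [0.1, 0.3, -0.4]
grip_width: 0.599
grip_force: 0.0
time_s: 15.72
position: [0.5516, -0.1474, 0.1423]
tool_rot: [0.772, 0.636, 0.002, 0.002]
force: [9.6, -0.0, -5.9]
grip_width: 0.12
grip_force: 15.0
t 15.72 p [ 0.5516 -0.1474  0.1423] F [ 9.6 -0.  -5.9] w 0.12 gf 15.0 q6 -0.19
twist total [ 0.07  0.   -0.01]  trans in goal axes [-0.11 -0.16  0.12]  now axes [-0.11 -0.16  0.12]
```

```bash
python3 -m crank '[{"translation":[0,0.12,-0.1],"twist":[0,0,0]},{"translation":[0,0,0],"twist":[0,0,0]},{"translation":[0,0,0],"twist":[0,0,0]},{"translation":[0,0,0],"twist":[0,0,0]}]' 1 45
python3 -m crank '[{"translation":[0,0.05,-0.15],"twist":[0.17,0,0]},{"translation":[0,0.05,-0.15],"twist":[0.17,0,0]},{"translation":[0,0.05,-0.15],"twist":[0.17,0,0]},{"translation":[0,0,0],"twist":[0,0,0]},{"translation":[0,0,0],"twist":[0,0,0]}]'
```

```text
time_s: 16.05
position: [0.5521, -0.1475, 0.1437]
tool_rot: [0.772, 0.636, 0.0, 0.001]
force: [5.2, -1.4, -5.7]
grip_width: 0.115
grip_force: 44.9
time_s: 16.47
position: [0.5548, -0.1481, 0.1527]
tool_rot: [0.772, 0.636, -0.014, -0.017]
force: [4.0, -1.4, -2.2]
grip_width: 0.112
grip_force: 44.9
```

```bash
python3 -m crank '[{"translation":[0,0.05,-0.15],"twist":[0.17,0,0]},{"translation":[0,0.05,-0.15],"twist":[0.17,0,0]},{"translation":[0,0.05,-0.15],"twist":[0.17,0,0]},{"translation":[0,0.05,-0.15],"twist":[0.17,0,0]},{"translation":[0,0.05,-0.15],"twist":[0.17,0,0]},{"translation":[0,0.05,-0.15],"twist":[0.17,0,0]},{"translation":[0,0,0],"twist":[0,0,0]},{"translation":[0,0,0],"twist":[0,0,0]},{"translation":[0,0,0],"twist":[0,0,0]},{"translation":[0,0,0],"twist":[0,0,0]}]'
python3 - <<'E'
from station import manip
from h import *
import pickle
c=manip.capture("side");pickle.dump(c,open("d3.pkl","wb"))
crop(c,230,130,260,195,3,"pics/e.png")
E
```

```text
time_s: 17.3
position: [0.5612, -0.1495, 0.17]
tool_rot: [0.77, 0.635, -0.043, -0.052]
force: [-3.7, -4.1, -2.5]
grip_width: 0.117
grip_force: 44.9
```

View pics/e.png

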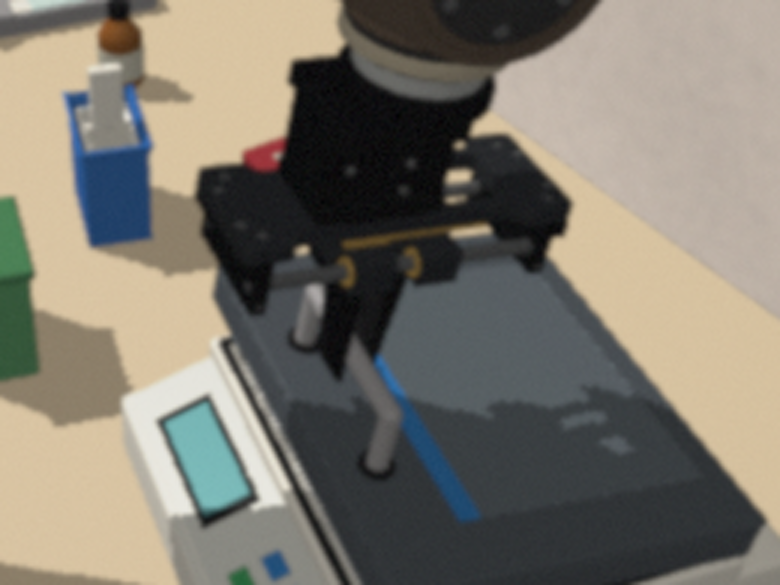

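```bash
python3 -m crank '[{"translation":[0,0,0],"twist":[0,0,0]},{"translation":[0,0,0],"twist":[0,0,0]},{"translation":[0,0,0],"twist":[0,0,0]},{"translation":[0,0,0],"twist":[0,0,0]}]' && python3 -c "
from station import manip
print(manip.finish_job())"
```

```text
time_s: 17.68
position: [0.5612, -0.1495, 0.17]
tool_rot: [0.77, 0.635, -0.043, -0.052]
force: [-3.5, -4.1, -2.0]
grip_width: 0.115
grip_force: 44.9
the job is handed in; nothing more can be done
None
```

I handed the job in after 17.7 s of robot time: the rack is fully down in the upright blue jar and released, and the gripper is holding the lid by its bar at about 0.14 rad, a front gap of about 30 mm (worked out from the handle's rise and visible in the last picture); the hand-in returned no verdict.

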